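Drive the stuck hinge pin out of the flatbread press

TASK

The hinge pin of the red cast-iron flatbread press is stuck and its head is sunk in the left lug, so the lid cannot come off for washing. Take the drift punch, feel its tip into the open bore in the right lug and drive the pin to the left until its head stands about two centimetres clear: it gives way only slowly to a steady push, so never press on it or on the casting with more than about 20 N, and do not shove the press. Then lay the punch back on the bare worktop, draw the pin right out by its head and lay it in the white saucer, leaving the other things alone.

Things in the scene. Friction and masses are not known exactly. Their poses are not given: they have to be found in the camera images.
- press: Red enamelled cast-iron flatbread press, plates 190 mm across, with its lid 5.8 kg, loose on rubber feet; a push of over about 25 N at its lugs shifts it. Origin on the worktop below the middle of the hinge axis; x from hinge to plates (away from the robot), y along the hinge axis to the left, z up. Hinge axis 60 mm up, carried by two lugs: barrels 28 mm in diameter on 24 mm wide uprights.
- lid: Lid of the press, red, 1.4 kg, closed on the base, loose except for the pin through its knuckle. Same frame as press; its top is 34 to 38 mm above the worktop, its knuckle 74 mm.
- bore_mouth (a point): Mouth of the bore in the right lug, on the hinge axis (press y = -41.8 mm; the lug ends at y = -17 mm): here the punch goes in, moving along the press's +y. The bore is a plain 9 mm hole without a lead-in, so the 7.5 mm punch has 0.75 mm to spare all round. The pin's end lies about 9 mm inside.
- pin: Brass hinge pin, 72.5 mm long, 41 g, along its own y, origin on its axis, 0.4 mm below the hinge axis. y 28 to 40 mm: round head, 14 mm diameter; 19 to 28: 4 mm neck, held by a gummed-up catch inside the left lug; down to -32.5: 8 mm shank. Comes out only to +y: first 10 mm slowly, 2 to 4 mm/s at 15 N, resisting the more the faster it is pushed; then freely; right out after 57 mm.
- pin_head (a point): Centre of the outer (+y) face of the pin's head.
- pin_tail (a point): Centre of the pin's small end (-y), about 9 mm inside the mouth of the right lug's bore at the start.
- pin_mid (a point): Middle of the pin's length, on its axis (its own y = 4 mm).
- punch: Steel drift punch lying on the worktop, 149 mm long, 120 g. Origin on its axis in the middle of the octagonal shank (14 mm across flats, y -46 to 46 mm: the place to grip); its y axis points along it to the tip. A cone from y = 46 to 58 mm leads to the tip rod, 7.5 mm in diameter, which ends at y = 103 mm.
- punch_tip (a point): Centre of the punch's flat tip, 103 mm from its origin.
- saucer: White saucer, 124 mm across, 20 mm high, flat inside floor of about 75 mm diameter 5 mm above the worktop. Origin at the centre of its underside.
- bottle_opener: Flat bottle opener with wooden scales lying at the right; to be left alone.
- tumbler: Clear drinking glass, 81 mm across, 91 mm high, at the right; to be left alone.
- spice_1: Spice jar with a green cap, 46 mm across, 106 mm high, at the left; to be left alone.
- head_face (a point): On the hinge axis at the outer face of the left lug (press y = 40 mm; the lug begins at y = 16 mm). The lug's outer 12 mm are a counterbore of 16 mm diameter, in which the pin's head sits flush at the start, out of reach of fingers.
- capsule_3: Gold coffee capsule, 37 mm across, 29 mm high, at the left; to be left alone.

How it is judged (in metres and radians):
On the way:
1. pushed by the punch's tip in the bore, the pin has moved so far that its head stands at least 15 mm out of the left lug, the pin still lying in both lugs (y of pin_head in the frame of press above 0.055 m and y of pin_tail in the frame of press below 0.01 m and angle between the y axis of pin and the y axis of press, either way round below 0.12 rad and distance between punch_tip and pin_tail below 0.008 m), for 0.1 s.
At the end, for the whole second after the job is handed in: The pin lies at rest in the saucer (its middle within 45 mm of the saucer's centre and below 35 mm), the saucer stands upright on the worktop, and the punch lies at rest flat on the worktop (horizontal distance between pin_mid and saucer below 0.045 m and height (world z) of pin_mid below 0.035 m and linear speed of each of pin, punch below 0.02 m/s and angle between saucer's own z axis and vertical below 0.15 rad and height (world z) of saucer below 0.01 m and height (world z) of punch between 0.002 and 0.012 m); the robot touches nothing.
It fails at once if the press is shoved more than 12 mm from where it stood (distance of press from where it was at the start of the episode above 0.012 m).
It fails at once if the lid is shifted more than 15 mm (distance of lid from where it was at the start of the episode above 0.015 m).
It fails at once if the punch is rammed against the casting with more than 23 N (contact force between punch and press above 23 N).
It fails at once if the punch is rammed against the pin with more than 23 N (contact force between punch and pin above 23 N).
It fails at once if a bystander is moved more than 20 mm (distance of any of bottle_opener, tumbler, spice_1, capsule_3 from where it was at the start of the episode above 0.02 m).
It also fails if it takes over 72 s, if anything falls off the work surface, if the arm or the gripper's body presses on something with over 40 N, if the wrist force passes 120 N, or if a joint passes its speed limit or range.

ROBOT

A 6-joint arm with a two-finger parallel gripper is mounted at the origin on a cart in front of the work surface, level with it; the furniture and walls round the work are solid. World frame = base frame: x ahead of the robot, y to its left, z up, the work surface at z = 0. Lengths are in mm, angles in rad, forces in N, time in s.
With the tool pointing down it reaches from about 350 to 975 mm from the base axis. Payload 7.1 kg.
Tool frame: the origin (TCP) lies midway between the tips of the shut fingers; the grasp point (between the pads) lies pinch_z behind it (pinch_z is the distance from the TCP to the grasp point, in mm); z points along the fingers, y is the line along which they close (so a half turn about z gives the same grasp; the last joint's range is limited). The gripper opens to 88 mm and grips with 3 to 60 N. Pads are 20 mm wide; open, the fingers measure 115 mm over their backs; the gripper's body (75 mm by 178 mm) begins 61 mm behind the grasp point.
Start: joints at [-1.248, 0.423, 1.63, -0, 1.089, -0.019], TCP at [209.507, -588.822, 222.675] pointing down, gripper open.
Joint ranges: [-3, 3], [-0.9, 2.11], [0.09, 2.58], [-1.31, 4.45], [0.11, 2.69], [-2.54, 2.54]. Speed limits (rad/s): [2.39, 2.39, 3.01, 3.14, 3.14, 3.14].

INTERFACE

Orientations are given as a rotation vector (axis times angle).
In Python, from workcell import get_obs, get_image, close_job, pinch_z gives the robot as it stands.
- The arm moves only by the tool jog_arm, never from a script. Its argument "commands" is a list of rows, each a list of 3 entries, a list of its own where there are three numbers: the gripper command: -1 is shut, 1 is fully open, values between are in proportion, then the shift along the tool's x, y, z as a fraction of full scale, then the turn, a rotation vector about the tool's x, y, z as a fraction of full scale. In form: [[gripper, [tx, ty, tz], [rx, ry, rz]], ...]. A call has 1 to 10 rows; each row shifts and turns the commanded pose from where the row before left it, along the tool's axes as they then stand; what a row does not reach is not made up. Full scale, the value 1, is 0.1 m for a shift and 45 degrees for a turn. A row lasts 1/10 s, in which the tool goes at most 50 mm and 8.59 degrees, less where a joint would pass 70% of its speed; a pose out of reach is approached as far as the arm can. A call with a number of a shift or a turn outside -1 to 1 is refused whole. A call with a gripper value outside its range is refused whole. The fingers move at their own pace and stop on an object; the grip force is fixed at half the most. Time passes only in rows, so rows that do not move let the fingers close. It gives the time, the measured TCP pose, the force, the opening and the grip force at its end, in the units of the state.
- get_obs(): the state, without advancing time (a new reading comes with each control period).
- get_image(name): name is "scene" or "top" or "wrist"; returns a dict with "image" (420x560x3 uint8, blue, green, red), "z_map" (420x560 float32, mm along the optical axis (not along the pixel's ray), 0 where there is no reading), "intrinsics" (3x3 intrinsics, pixels), "eye" and "orientation" of the camera in the world; the wrist camera has in their place "mount" (4x4, takes a point from camera to tool coordinates, whose origin is the TCP and whose axes are the flange's). Camera axes: x right, y down, z forward; pixel columns grow to the right and rows downward; lengths in mm; the calibration is good to about 2 mm. A picture is of the moment at which its call begins: read the wrist's pose just before it.
- close_job(): hands the job in; it is judged then, once.
The state is a dict: "t": time; "qpos": joint angles; "qvel": joint speeds; "joint_torque": joint torques, N m; "ee_pos": TCP position; "orientation": TCP orientation; "ft_force": force on the tool from outside, world axes, zero at the start; "moment": the same for the moment, N m; "width": finger opening in mm; "grasp_force": force on a finger pad.
Only numpy, scipy, OpenCV 4.12 (cv2) and the standard library are available. Lean on these libraries where they do the work, as an engineer would, in place of code of your own. Each camera call takes 0.05 s, during which the arm holds its last target. There are 200 camera calls.

## Working session

There is one attempt and no reset: what is moved stays moved. The work goes in short steps, Python scripts to look and compute and a tool call to move; the robot and the scene stay as the last step left them, time stands still between calls to the robot, and variables do not carry over. Pictures are saved under pics/ and viewed, at most 10 in all, crops included, and the job is handed in when it is done.

Besides the shell and the picture viewer there is one more tool, called in YAML: its name, and indented under it one key for each argument. jog_arm: Moves the arm, as the interface text tells. Its arguments: {"type":"object","properties":{"commands":{"type":"array","items":{"type":"array"}}},"required":["commands"]}

```bash
mkdir -p pics; ls; python3 - <<'E'
from workcell import get_obs,get_image,pinch_z
import cv2,numpy as np
print(pinch_z,get_obs())
for n in("scene","top"):
    d=get_image(n);cv2.imwrite(f"pics/{n}0.png",d["image"]);np.savez(f"{n}0.npz",**d)
    print(n,d["intrinsics"],d["eye"],d["orientation"])
E
```

```text
pics
18.700000000000003 {'t': 0.0, 'qpos': array([-1.24798114e+00,  4.23841092e-01,  1.63064332e+00,  3.59195205e-06,
        1.08859595e+00, -1.90156572e-02]), 'qvel': array([-0.00062228,  0.00126562,  0.00024332, -0.00078688, -0.00033705,
        0.0003926 ]), 'joint_torque': array([-1.54664940e-03, -5.44627082e+01, -2.73670185e+01,  6.43603038e-02,
        2.29661143e-02, -1.37086245e-04]), 'ee_pos': array([ 209.35557636, -588.33052731,  221.91987678]), 'orientation': array([-3.09436882e+00, -5.34083445e-01,  3.48504841e-04]), 'ft_force': array([-0.17440228, -0.17313451,  0.40477297]), 'moment': array([ 0.00205734,  0.01433474, -0.04503396]), 'grasp_force': 0.0, 'width': 87.75112174946062}
scene [[386.63549064   0.         277.69157238]
 [  0.         386.63549064 209.48851978]
 [  0.           0.           1.        ]] [-209.77156359  598.95475207  702.28963953] [-1.03805331  2.21178485 -1.19549394]
top [[476.34118388   0.         281.03065628]
 [  0.         476.34118388 208.09016692]
 [  0.           0.           1.        ]] [2.99988347e+02 1.20456077e+00 1.24428049e+03] [-2.11958232  2.13338795 -0.22021004]
```

View pics/top0.png

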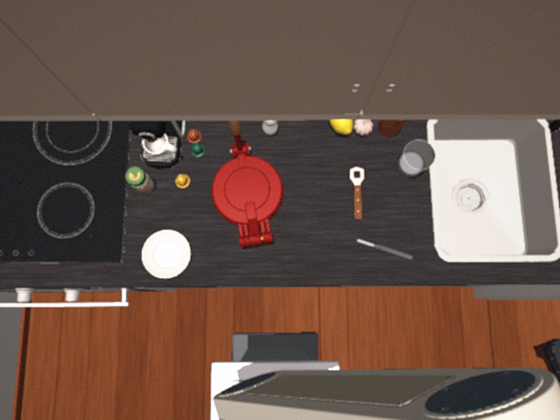

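View pics/scene0.png

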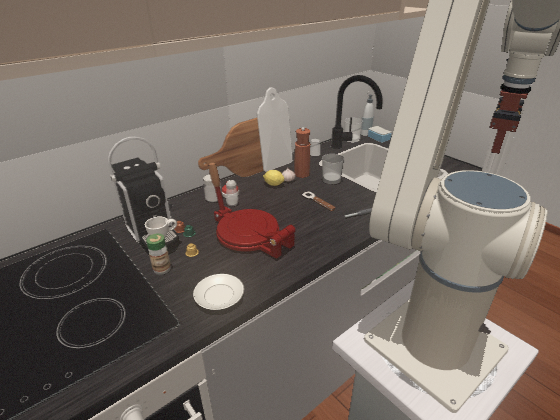

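The top view shows the saucer at (166,254), the press plates at (247,188) with the hinge at about (256,240). The punch runs from its thin tip at (360,241) to (411,258).

```bash
cat > h.py <<'E'
import numpy as np,cv2
from scipy.spatial.transform import Rotation as R
from workcell import get_obs,get_image,pinch_z
def pose(d,o=None):
    """camera rotation and eye in world"""
    if "mount" in d:
        M=np.array(d["mount"]);T=R.from_rotvec(o["orientation"]).as_matrix()
        return T@M[:3,:3],T@M[:3,3]+o["ee_pos"]
    q=np.array(d["orientation"]); return (q if q.shape==(3,3) else R.from_rotvec(q).as_matrix()),np.array(d["eye"])
def ray(d,uv,z,o=None):
    """pixels -> world points on the plane at height z"""
    C,e=pose(d,o);uv=np.atleast_2d(uv).astype(float);K=np.array(d["intrinsics"])
    r=np.c_[uv,np.ones(len(uv))]@np.linalg.inv(K).T@C.T
    return e+r*((z-e[2])/r[:,2])[:,None]
def cloud(d,o=None):
    C,e=pose(d,o);K=np.array(d["intrinsics"]);Z=d["z_map"];v,u=np.mgrid[:Z.shape[0],:Z.shape[1]]
    p=np.dstack([(u-K[0,2])/K[0,0]*Z,(v-K[1,2])/K[1,1]*Z,Z]);return p@C.T+e
def proj(d,P,o=None):
    C,e=pose(d,o);p=(np.atleast_2d(P)-e)@C@np.array(d["intrinsics"]).T;return p[:,:2]/p[:,2:]
def snap(n,f):
    o=get_obs();d=get_image(n);cv2.imwrite(f"pics/{f}.png",d["image"]);return d,o
def axis(mask):
    p=np.argwhere(mask)[:,::-1].astype(np.float32)
    vx,vy,x,y=cv2.fitLine(p,cv2.DIST_HUBER,0,.01,.01).ravel();return p,np.array([x,y]),np.array([vx,vy])
E
python3 - <<'E'
from h import *
d=dict(np.load("top0.npz"));im=d["image"];c=cloud(d)
hsv=cv2.cvtColor(im,cv2.COLOR_BGR2HSV)
sub=im[205:265,225:290];a=cv2.resize(sub,None,fx=6,fy=6,interpolation=cv2.INTER_CUBIC)
sub=im[230:270,345:425];b=cv2.resize(sub,(480,240),interpolation=cv2.INTER_CUBIC)
cv2.imwrite("pics/c1.png",np.hstack([a,np.vstack([b,np.zeros((120,480,3),np.uint8)])])[:, :800])
# saucer
m=np.zeros(im.shape[:2],bool);m[220:285,135:198]=(hsv[220:285,135:198,1]<90)&(hsv[220:285,135:198,2]>130)
cn=max(cv2.findContours(m.astype(np.uint8),0,1)[0],key=cv2.contourArea)
(uv),r=cv2.minEnclosingCircle(cn);print("saucer",ray(d,uv,20),r*2*1224/476)
m=np.zeros(im.shape[:2],bool);m[232:268,350:420]=hsv[232:268,350:420,2]>95
p,o,v=axis(m);s=(p-o)@v;e=[o+v*s.min(),o+v*s.max()];print("punch px",e,ray(d,e,5),len(p))
red=((hsv[...,0]<8)|(hsv[...,0]>172))&(hsv[...,1]>150)&(hsv[...,2]>60)
h=c[...,2];g=red.copy();g[:200]=0;g[270:]=0;g[:,:220]=0;g[:,290:]=0
q=c[g&(h>50)];print("hinge pts",len(q),q.min(0),q.max(0),q.mean(0));
t=cv2.fitLine(q[:,:2].astype(np.float32),cv2.DIST_HUBER,0,.01,.01).ravel();print(t)
g=red.copy();g[:150]=0;g[228:]=0;g[:,:205]=0;g[:,290:]=0
q=c[g&(h>25)&(h<45)];(ctr),r=cv2.minEnclosingCircle(q[:,:2].astype(np.float32));print("plate",ctr,r,q.mean(0))
E
```

```text
saucer [[421.10046898 279.93464222  20.        ]] 129.95848192487443
punch px [array([356.19006, 239.41243], dtype=float32), array([411.25143, 257.22272], dtype=float32)] [[ 456.85930038 -213.52235894    5.        ]
 [ 409.2680517  -355.65859606    5.        ]] 206
hinge pts 413 [299.98834695   1.20456077  50.06174857] [ 494.59715033   88.97696181 1244.2804858 ] [452.13598295  47.44738484  93.48155577]
[ 1.6346282e-01 -9.8654950e-01  4.5315408e+02  4.8696995e+01]
plate (588.205078125, 65.44396209716797) 110.8514175415039 [586.70424194  71.40267766  35.09417845]
```

View pics/c1.png

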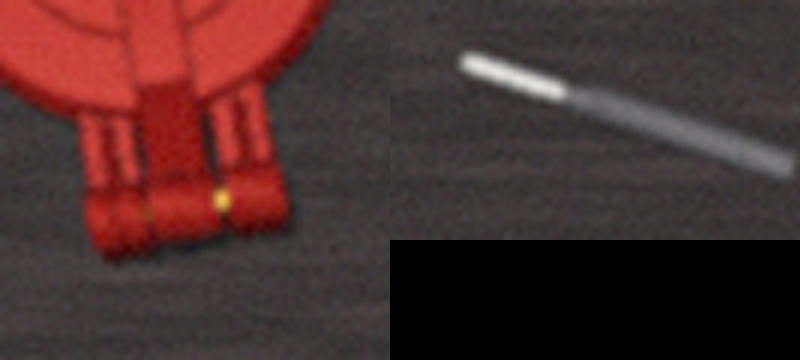

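The crop shows the knuckle at the front of the press, with the yellow pin visible in the gap between knuckle and right lug. The punch's bright tip points left and up. The punch measures 150 mm long, which matches its stated 149 mm. I'll move above it for a near look.

```bash
cat > plan.py <<'E'
from h import *
def plan(xyz,yaw=None,o=None):
    """remaining turn (units, tool z) and shift in the tool frame AFTER that turn, units of 100 mm / 45 deg"""
    o=o or get_obs();T=R.from_rotvec(o["orientation"]).as_matrix()
    y0=np.degrees(np.arctan2(T[1,0],T[0,0]));yaw=y0 if yaw is None else yaw
    dy=(yaw-y0+180)%360-180
    W=R.from_euler('z',yaw,degrees=True).as_matrix()@np.diag([1,-1,-1.])
    err=R.from_matrix(T.T@W).as_rotvec(degrees=True)/45
    print("t",round(o["t"],2),"yaw",round(y0,2),"err rotvec(units)",err.round(4),"rows",round(abs(dy)/8.59,2),"shift",(W.T@(np.array(xyz)-o["ee_pos"])/100).round(4),"pos",o["ee_pos"].round(1),"F",o["ft_force"].round(1))
E
python3 - <<'E'
from plan import *
d,o=snap("wrist","w0");print(np.array(d["mount"]).round(2),d["intrinsics"])
plan([424,-311,190],71.5)
E
```

```text
[[-0.0000e+00 -9.6000e-01 -2.8000e-01  7.5740e+01]
 [ 1.0000e+00 -0.0000e+00 -0.0000e+00 -1.5000e-01]
 [ 0.0000e+00 -2.8000e-01  9.6000e-01 -1.6109e+02]
 [ 0.0000e+00  0.0000e+00  0.0000e+00  1.0000e+00]] [[365.17057215   0.         278.94134818]
 [  0.         365.17057215 213.69593436]
 [  0.           0.           1.        ]]
t 0.15 yaw 19.58 err rotvec(units) [-1.3000e-03 -7.0000e-04 -1.1537e+00] rows 6.04 shift [3.3122 1.155  0.3209] pos [ 209.4 -588.5  222.1] F [ 0.4 -0.5 -0.8]
```

jog_arm:
  commands:
    - [1,[0,0,0],[0,0,-0.19]]
    - [1,[0,0,0],[0,0,-0.19]]
    - [1,[0,0,0],[0,0,-0.19]]
    - [1,[0,0,0],[0,0,-0.19]]
    - [1,[0,0,0],[0,0,-0.19]]
    - [1,[0,0,0],[0,0,-0.19]]
    - [1,[0.41,0.144,0.04],[0,0,-0.014]]
    - [1,[0.41,0.144,0.04],[0,0,0]]
    - [1,[0.41,0.144,0.04],[0,0,0]]
    - [1,[0.41,0.144,0.04],[0,0,0]]

```text
t: 1.15
ee_pos: [317.1, -450.4, 206.3]
orientation: [-2.55, -1.835, -0.0]
ft_force: [1.5, -0.1, 1.3]
width: 88.1
grasp_force: 0.0
```

jog_arm:
  commands:
    - [1,[0.41,0.144,0.04],[0,0,0]]
    - [1,[0.41,0.144,0.04],[0,0,0]]
    - [1,[0.41,0.144,0.04],[0,0,0]]
    - [1,[0.41,0.144,0.04],[0,0,0]]
    - [1,[0,0,0],[0,0,0]]
    - [1,[0,0,0],[0,0,0]]

```text
t: 1.75
ee_pos: [423.4, -313.9, 190.5]
orientation: [-2.547, -1.839, 0.001]
ft_force: [-0.7, 0.2, -0.1]
width: 88.2
grasp_force: 0.0
```

```bash
python3 - <<'E'
from plan import *
plan([424,-311,190],71.5)
d,o=snap("wrist","w1")
E
```

```text
t 1.75 yaw 71.66 err rotvec(units) [-0.0007  0.0001  0.0036] rows 0.02 shift [ 0.0293 -0.0038  0.0049] pos [ 423.4 -313.9  190.5] F [-0.7  0.2 -0.1]
```

View pics/w1.png

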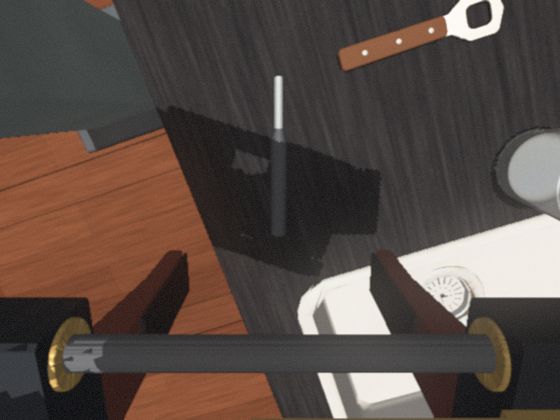

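The wrist view shows the punch upright in the picture: tip at (278,77), rod end at (278,128), tail at (278,236).

```bash
python3 - <<'E'
from plan import *
d,o=snap("wrist","w1b");im=d["image"].astype(int);g=im.sum(2)/3
w=g[60:250,258:300];out=[]
# bright rod
m=np.zeros(g.shape,bool);m[65:130,265:292]=g[65:130,265:292]>110
p,c,v=axis(m);print(len(p),p[:,1].min(),p[:,1].max(),c,v)
for r in (90,110,150,180,220): print(r,g[r,264:294].astype(int))
tip=np.array([c[0]+v[0]/v[1]*(75.5-c[1]),75.5]);
P=ray(d,[tip,[278,128],[278,236.5]],6.5,o);print(P)
f=P[2]-P[0];print("len",np.linalg.norm(f),"head",np.degrees(np.arctan2(-f[1],-f[0])))
u=-f/np.linalg.norm(f);org=P[0]-103*u;print("origin",org);print("tail-based",P[2]+46*u)
plan([org[0],org[1],2],np.degrees(np.arctan2(u[1],u[0])),o)
E
```

```text
483 74.0 129.0 [277.99847 101.39963] [2.092878e-04 1.000000e+00]
90 [ 57  59  56  55  56  53  59  62  57  69 129 178 201 222 227 221 197 166
 115  73  62  60  59  62  58  60  56  55  53  60]
110 [ 56  59  59  60  58  57  59  62  54  68 125 170 199 219 226 217 197 166
 116  74  62  64  55  58  56  59  58  64  63  67]
150 [35 37 35 33 31 22 33 43 47 54 50 58 58 57 59 58 60 62 55 57 53 51 39 33
 33 37 34 37 34 32]
180 [38 32 33 34 34 36 39 44 46 55 53 53 57 56 58 59 58 53 57 54 50 47 39 25
 31 34 35 31 37 36]
220 [34 32 30 28 35 37 40 43 50 53 54 56 53 58 59 56 58 56 51 47 46 40 36 22
 32 29 28 34 29 35]
[[ 455.05231366 -215.42616352    6.5       ]
 [ 440.61626112 -258.46682827    6.5       ]
 [ 406.92847769 -358.8606805     6.5       ]]
len 151.29231391679113 head 71.45283862764155
origin [ 422.28954484 -313.07656536    6.5       ]
tail-based [ 421.56039386 -315.24982142    6.5       ]
t 1.8 yaw 71.56 err rotvec(units) [-0.0003  0.0003  0.0024] rows 0.01 shift [ 0.0134 -0.0119  1.8862] pos [ 423.  -314.7  190.6] F [ 0.3 -0.2  0.2]
```

jog_arm:
  commands:
    - [0.2,[0.009,-0.01,0.45],[0,0,0]]
    - [0.0,[0,0,0.45],[0,0,0]]
    - [0.0,[0,0,0.45],[0,0,0]]
    - [0,[0,0,0.3],[0,0,0]]
    - [0,[0,0,0.15],[0,0,0]]
    - [0,[0,0,0.07],[0,0,0]]
    - [0,[0,0,0],[0,0,0]]
    - [-1,[0,0,0],[0,0,0]]
    - [-1,[0,0,0],[0,0,0]]
    - [-1,[0,0,0],[0,0,0]]

```text
t: 2.85
ee_pos: [423.2, -313.9, 4.9]
orientation: [2.548, 1.835, 0.001]
ft_force: [-0.7, -0.7, -0.1]
width: 23.4
grasp_force: 0.0
```

jog_arm:
  commands:
    - [-1,[0,0,0],[0,0,0]]
    - [-1,[0,0,0],[0,0,0]]
    - [-1,[0,0,0],[0,0,0]]
    - [-1,[0,0,0],[0,0,0]]

```text
t: 3.25
ee_pos: [422.9, -313.6, 4.4]
orientation: [2.548, 1.835, 0.0]
ft_force: [-1.2, 1.7, 7.5]
width: 13.8
grasp_force: 30.0
```

jog_arm:
  commands:
    - [-1,[0,0,-0.05],[0,0,0]]
    - [-1,[0,0,-0.3],[0,0,0]]
    - [-1,[0,0,-0.45],[0,0,0]]
    - [-1,[0,0,-0.45],[0,0,0]]
    - [-1,[0,0,0],[0,0,-0.15]]
    - [-1,[0,0,0],[0,0,-0.15]]
    - [-1,[0,0,0],[0,0,-0.15]]
    - [-1,[0,0,0],[0,0,-0.15]]
    - [-1,[0,0,0],[0,0,0]]

```text
t: 4.15
ee_pos: [422.3, -313.2, 128.8]
orientation: [-2.049, -2.381, 0.0]
ft_force: [0.0, -0.2, -2.1]
width: 13.3
grasp_force: 30.0
```

```bash
python3 - <<'E'
from plan import *
d=dict(np.load("top0.npz"));im=d["image"];c=cloud(d);hsv=cv2.cvtColor(im,cv2.COLOR_BGR2HSV)
red=((hsv[...,0]<8)|(hsv[...,0]>172))&(hsv[...,1]>150)
g=red&(c[...,2]>66)&(c[...,2]<85);g[:200]=0;g[270:]=0;g[:,:225]=0;g[:,290:]=0
q=c[g];l=cv2.fitLine(q[:,:2].astype(np.float32),cv2.DIST_HUBER,0,.01,.01).ravel();v=l[:2]*np.sign(l[1]);s=(q[:,:2]-l[2:])@v
print(len(q),l,np.degrees(np.arctan2(v[1],v[0])),l[2:]+v*s.min(),l[2:]+v*s.max(),s.max()-s.min())
plan([478,-135,130],99)
E
```

```text
280 [ 1.6617665e-01 -9.8609602e-01  4.5110352e+02  4.8596344e+01] 99.5656 [458.12306104   6.94220092] [444.57774485  87.32041708] 81.51155076042738
t 4.15 yaw 98.58 err rotvec(units) [-0.0003 -0.0002 -0.0094] rows 0.05 shift [ 1.6727  0.8293 -0.0123] pos [ 422.3 -313.2  128.8] F [ 0.  -0.2 -2.1]
```

jog_arm:
  commands:
    - [-1,[0.417,0.22,0],[0,0,-0.02]]
    - [-1,[0.417,0.22,0],[0,0,0]]
    - [-1,[0.417,0.22,0],[0,0,0]]
    - [-1,[0.417,0.22,0],[0,0,0]]
    - [-1,[0,0,0],[0,0,0]]
    - [-1,[0,0,0],[0,0,0]]
    - [-1,[0,0,0],[0,0,0]]

```text
t: 4.85
ee_pos: [482.5, -135.2, 128.7]
orientation: [-2.034, -2.394, 0.0]
ft_force: [-0.7, 0.3, -1.9]
width: 14.1
grasp_force: 30.0
```

```bash
python3 - <<'E'
from plan import *
d,o=snap("wrist","w2");plan([482,-134,130],99.5,o);np.savez("w2.npz",**d,**{"ee_pos":o["ee_pos"],"orient":o["orientation"]})
E
```

```text
t 4.85 yaw 99.31 err rotvec(units) [-0.0003  0.0001 -0.0042] rows 0.02 shift [ 0.0129 -0.0025 -0.0134] pos [ 482.5 -135.2  128.7] F [-0.7  0.3 -1.9]
```

View pics/w2.png

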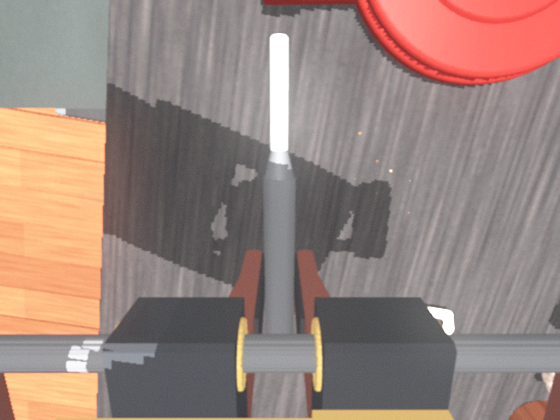

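The punch is held straight with its tip at (279,35). The right lug is only just visible at the top, from (265,3) to (355,3). I'll move forward above the hinge to measure it.

jog_arm:
  commands:
    - [-1,[0.4,0,0],[0,0,0]]
    - [-1,[0.4,0,0],[0,0,0]]
    - [-1,[0,0.45,0],[0,0,0]]
    - [-1,[0,0,0],[0,0,0]]
    - [-1,[0,0,0],[0,0,0]]

```text
t: 5.4
ee_pos: [514.6, -49.4, 128.6]
orientation: [2.033, 2.394, 0.0]
ft_force: [0.1, 1.1, -0.8]
width: 13.7
grasp_force: 30.0
```

```bash
python3 - <<'E'
from plan import *
d,o=snap("wrist","w3");plan([482,-134,130],99.5,o);np.savez("w3.npz",**d,**{"ee_pos":o["ee_pos"],"orient":o["orientation"]})
T=R.from_rotvec(o["orientation"]).as_matrix();im=d["image"];c=cloud(d,o);hsv=cv2.cvtColor(im,cv2.COLOR_BGR2HSV)
g=np.zeros(im.shape[:2],bool);g[40:140,272:288]=True
t=(c-o["ee_pos"])@T; q=t[g&(c[...,2]>100)&(c[...,2]<150)]
# punch top ridge in tool frame
for x in range(55,105,6):
    s=q[abs(q[:,0]-x)<3]; print(x,len(s),s[:,1].mean().round(2) if len(s) else 0,np.percentile(s[:,2],5).round(2) if len(s) else 0)
print("tip x",q[:,0].max())
E
```

```text
t 5.4 yaw 99.32 err rotvec(units) [ 0.0004  0.0003 -0.004 ] rows 0.02 shift [-0.7805 -0.461  -0.0137] pos [514.6 -49.4 128.6] F [ 0.1  1.1 -0.8]
55 0 0 0
61 27 0.43 -5.92
67 228 0.41 -6.01
73 238 0.41 -6.19
79 251 0.37 -6.05
85 246 0.44 -6.14
91 255 0.41 -6.06
97 263 0.42 -6.36
103 85 0.44 -6.05
tip x 102.05081651335644
```

View pics/w3.png

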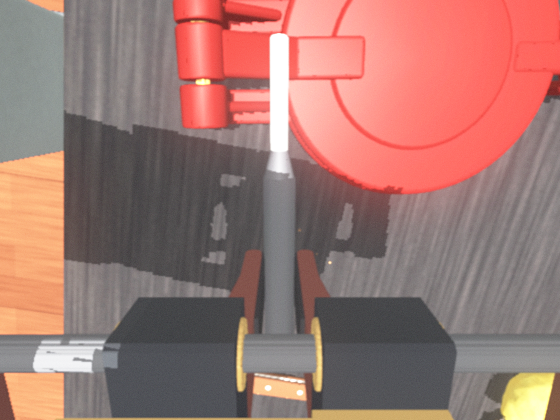

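The punch lies level: its rod axis is 2.3 mm behind the TCP and its tip is at tool x of about 102.5. The hinge barrels are at columns 178–228, and the end face of the right lug is at row ~128. Next I fit the barrel axis.

```bash
cat > hinge.py <<'E'
from plan import *
from scipy.optimize import least_squares
def hinge(d,o,tz=None):
    T=R.from_rotvec(o["orientation"]).as_matrix();im=d["image"];c=cloud(d,o);hsv=cv2.cvtColor(im,cv2.COLOR_BGR2HSV)
    red=((hsv[...,0]<8)|(hsv[...,0]>172))&(hsv[...,1]>140)&(d["z_map"]>0)
    g=red&(c[...,2]>62)&(c[...,2]<80)
    n,lab,st,_=cv2.connectedComponentsWithStats(g.astype(np.uint8));
    q=c[g]; l0=np.array([451.2,48.]);v0=np.array([-.166,.986]);s=(q[:,:2]-l0)@v0;w=(q[:,:2]-l0)@np.array([.986,.166])
    k=(abs(w)<18)&(s>-46)&(s<44);q=q[k];s=s[k]
    def f(p): # line x,y at s=0, heading, height ; radius 14
        v=np.array([np.cos(p[1]),np.sin(p[1])]);n=np.array([v[1],-v[0]])
        return np.hypot((q[:,:2]-l0)@n-p[0],q[:,2]-p[2])-p[3]
    r=least_squares(f,[0,1.737,60,14],loss="soft_l1",f_scale=.5);p=r.x
    v=np.array([np.cos(p[1]),np.sin(p[1])]);n=np.array([v[1],-v[0]]);P=l0+n*p[0]
    ss=(q[:,:2]-P)@v;print("n",len(q),"off",p[0].round(2),"heading",np.degrees(p[1]).round(2),"z",p[2].round(2),"r",p[3].round(2),"rms",np.sqrt((f(p)**2).mean()).round(2),"s range",np.percentile(ss,[.3,99.7]).round(2))
    E=P+v*np.percentile(ss,.3);print("right end on axis",E);t=(np.array([*E,p[2]])-o["ee_pos"])@T;print("in tool frame",t.round(2))
    return E,p
E
python3 - <<'E'
from hinge import *
D=dict(np.load("w3.npz"));o=dict(ee_pos=D.pop("ee_pos"),orientation=D.pop("orient"));hinge(D,o)
E
```

```text
n 4010 off 1.17 heading 99.73 z 58.99 r 13.7 rms 0.87 s range [-40.71  26.11]
right end on axis [459.22968085   8.0769921 ]
in tool frame [ 65.71 -45.33  69.61]
```

jog_arm:
  commands:
    - [-1,[-0.3,0,0],[0,0,-0.006]]
    - [-1,[-0.3,0,0],[0,0,0]]
    - [-1,[0,-0.453,0],[0,0,0]]
    - [-1,[0,0,0.35],[0,0,0]]
    - [-1,[0,0,0.3],[0,0,0]]
    - [-1,[0,0,0.069],[0,0,0]]
    - [-1,[0,0,0],[0,0,0]]
    - [-1,[0,0,0],[0,0,0]]
    - [-1,[0,0,0],[0,0,0]]

```text
t: 6.35
ee_pos: [480.2, -115.5, 57.9]
orientation: [2.025, 2.399, 0.001]
ft_force: [-0.4, 0.2, -1.2]
width: 13.7
grasp_force: 30.0
```

```bash
python3 - <<'E'
from hinge import *
for i in range(3):
    d,o=snap("wrist",f"w4_{i}");print(o["ee_pos"].round(2),o["ft_force"].round(2),R.from_rotvec(o["orientation"]).as_matrix()[:,0].round(4))
hinge(d,o)
T=R.from_rotvec(o["orientation"]).as_matrix();c=cloud(d,o);t=(c-o["ee_pos"])@T
g=np.zeros(t.shape[:2],bool);g[25:140,268:292]=True
q=t[g&(abs(t[...,2]+4)<6)&(d["z_map"]>0)]
for x in (70,80,90,98): s=q[abs(q[:,0]-x)<4];print(x,len(s),s[:,1].mean().round(2),np.percentile(s[:,2],5).round(2))
print("tip x",np.percentile(q[:,0],99.5))
E
```

```text
[ 480.23 -115.54   57.94] [-0.38  0.25 -1.18] [-1.681e-01  9.858e-01 -9.000e-04]
[ 480.24 -115.43   57.93] [-0.12 -0.47 -1.26] [-1.682e-01  9.857e-01 -9.000e-04]
[ 480.12 -115.33   57.8 ] [ 0.16 -1.07 -1.12] [-1.684e-01  9.857e-01 -8.000e-04]hinge.py:15: RuntimeWarning: Mean of empty slice.
  ss=(q[:,:2]-P)@v;print("n",len(q),"off",p[0].round(2),"heading",np.degrees(p[1]).round(2),"z",p[2].round(2),"r",p[3].round(2),"rms",np.sqrt((f(p)**2).mean()).round(2),"s range",np.percentile(ss,[.3,99.7]).round(2))
  ret = ret.dtype.type(ret / rcount)
Traceback (most recent call last):
  File "hinge.py", line 15, in hinge
    ss=(q[:,:2]-P)@v;print("n",len(q),"off",p[0].round(2),"heading",np.degrees(p[1]).round(2),"z",p[2].round(2),"r",p[3].round(2),"rms",np.sqrt((f(p)**2).mean()).round(2),"s range",np.percentile(ss,[.3,99.7]).round(2))
                                                                                                                                                                                     ~~~~~~~~~~~~~^^^^^^^^^^^^^^
IndexError: index -1 is out of bounds for axis 0 with size 0
```

View pics/w4_2.png

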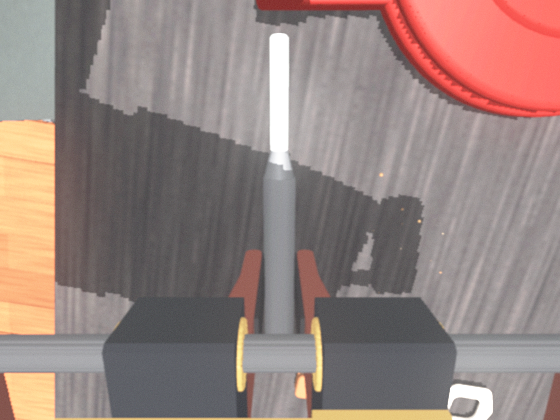

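The tip is at (279,35) and the lug barrel spans columns 257–303 at rows 0–8, so they are laterally aligned to about 1 px with roughly a 17 mm gap. I'll close in and measure the edges.

jog_arm:
  commands:
    - [-1,[0.05,0,0.006],[0,0,0]]
    - [-1,[0.05,0,0],[0,0,0]]
    - [-1,[0,0,0],[0,0,0]]
    - [-1,[0,0,0],[0,0,0]]
    - [-1,[0,0,0],[0,0,0]]

```text
t: 7.0
ee_pos: [477.7, -105.3, 56.2]
orientation: [2.026, 2.401, 0.0]
ft_force: [0.6, -1.0, -1.9]
width: 13.6
grasp_force: 30.0
```

```bash
python3 - <<'E'
from plan import *
for i in range(2):
    d,o=snap("wrist",f"w5_{i}");print(o["ee_pos"].round(2),o["ft_force"].round(2),R.from_rotvec(o["orientation"]).as_matrix()[:,0].round(4))
T=R.from_rotvec(o["orientation"]).as_matrix();im=d["image"];c=cloud(d,o);t=(c-o["ee_pos"])@T
hsv=cv2.cvtColor(im,cv2.COLOR_BGR2HSV);red=((hsv[...,0]<8)|(hsv[...,0]>172))&(hsv[...,1]>140)
for r in range(0,34,3):
    k=np.where(red[r,240:330])[0]+240;w=np.where((hsv[r,268:292,2]>170)&(hsv[r,268:292,1]<60))[0]+268
    print(r,(k.min(),k.max()) if len(k) else None,(w.min(),w.max()) if len(w) else None,t[r,279].round(1),hsv[r,279])
for r in (40,50,70,100):
    w=np.where(hsv[r,268:292,2]>150)[0]+268;print(r,w.min(),w.max())
cv2.imwrite("pics/c5.png",cv2.resize(im[:60,220:340],None,fx=6,fy=6,interpolation=cv2.INTER_CUBIC))
E
```

```text
[ 477.68 -105.27   56.17] [ 0.6  -0.96 -1.86] [-0.1684  0.9857  0.    ]
[ 477.7  -105.33   56.17] [-0.86  0.91 -0.89] [-0.1683  0.9857 -0.    ]
0 (np.int64(248), np.int64(329)) (np.int64(277), np.int64(282)) [114.6   0.2  -9. ] [  2  54 185]
3 (np.int64(249), np.int64(329)) (np.int64(268), np.int64(291)) [116.1   0.2   1.1] [  1  66 196]
6 (np.int64(251), np.int64(329)) (np.int64(268), np.int64(271)) [115.6   0.2   3.1] [  1 165 195]
9 (np.int64(255), np.int64(321)) (np.int64(271), np.int64(291)) [113.9   0.2   0.6] [ 30   4 218]
12 (np.int64(256), np.int64(308)) None [114.4   0.2   7.7] [  1 143 139]
15 (np.int64(257), np.int64(308)) None [114.8   0.2  14.3] [  1 161 138]
18 (np.int64(258), np.int64(307)) None [114.7   0.2  19.1] [  1 161 139]
21 (np.int64(258), np.int64(311)) None [114.6   0.2  24.8] [  1 159 135]
24 (np.int64(259), np.int64(329)) None [114.8   0.2  31.8] [  1 157 138]
27 (np.int64(260), np.int64(329)) None [114.6   0.2  37.2] [  0 154 137]
30 (np.int64(264), np.int64(329)) None [114.9   0.2  45.7] [  1 150 131]
33 None (np.int64(274), np.int64(283)) [115.7   0.2  58.1] [  0   0 255]
40 269 288
50 268 291
70 268 291
100 268 291
```

View pics/c5.png

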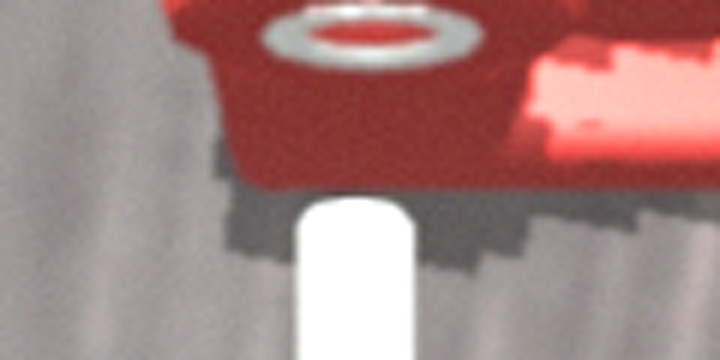

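The crop shows the lug's end face with the bore ring centred at pixel (282.2,5.5). The tip's centre column is 279.3 and its end row is 33. At about 2.6 px/mm the bore lies 1.1 mm toward tool +y, with about 12 mm to go. I'll correct sideways and approach.

jog_arm:
  commands:
    - [-1,[0.03,0.011,-0.007],[0,0,0]]
    - [-1,[0.03,0,0],[0,0,0]]
    - [-1,[0.03,0,0],[0,0,0]]
    - [-1,[0,0,0],[0,0,0]]
    - [-1,[0,0,0],[0,0,0]]
    - [-1,[0,0,0],[0,0,0]]

```text
t: 7.7
ee_pos: [477.2, -96.3, 56.9]
orientation: [2.026, 2.401, 0.0]
ft_force: [-0.2, -0.9, -1.6]
width: 13.3
grasp_force: 30.0
```

```bash
python3 - <<'E'
from plan import *
d,o=snap("wrist","w6");T=R.from_rotvec(o["orientation"]).as_matrix();print(o["ee_pos"].round(2),(o["ft_force"]@T).round(2),T[:,0].round(4))
cv2.imwrite("pics/c6.png",cv2.resize(d["image"][:60,220:340],None,fx=6,fy=6,interpolation=cv2.INTER_CUBIC))
E
```

```text
[477.23 -96.31  56.88] [-0.88 -0.35  1.57] [-0.1683  0.9857 -0.    ]
```

View pics/c6.png

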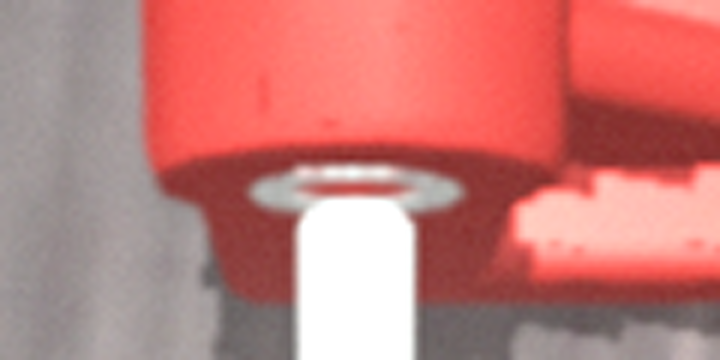

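Now the ring is centred at crop x=355, the tip at 356 and the barrel at 357, so it is laterally centred. I'll check the height from the relative depth of the barrel top and the tip ridge.

```bash
python3 - <<'E'
from plan import *
d,o=snap("wrist","w7");T=R.from_rotvec(o["orientation"]).as_matrix();c=cloud(d,o);t=(c-o["ee_pos"])@T
for r in range(0,30,3): print(r,t[r,270:291,2].min().round(2),np.median(t[r,275:285,2]).round(2),t[r,279,0].round(1))
for r in (36,45,60,80,100): print(r,np.median(t[r,277:283,2]).round(2),t[r,279,0].round(1))
E
```

```text
0 -16.93 -15.66 112.9
3 -17.04 -15.72 112.0
6 -16.82 -15.37 111.1
9 -17.07 -16.01 109.7
12 -17.85 -15.8 109.0
15 -17.28 -15.85 107.9
18 -16.72 -15.63 107.0
21 -16.57 -15.62 106.0
24 -161.09 -14.65 105.4
27 -12.38 -10.23 105.5
36 -5.56 102.9
45 -5.73 99.9
60 -5.63 94.3
80 -5.31 86.9
100 -5.24 79.2
```

Barrel top minus tip ridge reads 10.15 mm against the nominal 10.25, so the height is right. Advancing gently.

jog_arm:
  commands:
    - [-1,[0.006,0,0],[0,0,0]]
    - [-1,[0.006,0,0],[0,0,0]]
    - [-1,[0.006,0,0],[0,0,0]]
    - [-1,[0.005,0,0],[0,0,0]]
    - [-1,[0.005,0,0],[0,0,0]]
    - [-1,[0.005,0,0],[0,0,0]]

```text
t: 8.4
ee_pos: [476.6, -93.0, 56.9]
orientation: [-2.026, -2.401, 0.0]
ft_force: [-0.3, -0.1, -1.1]
width: 13.6
grasp_force: 30.0
```

jog_arm:
  commands:
    - [-1,[0.004,0,0],[0,0,0]]
    - [-1,[0.004,0,0],[0,0,0]]
    - [-1,[0,0,0],[0,0,0]]

```text
t: 8.7
ee_pos: [476.5, -92.2, 56.9]
orientation: [2.026, 2.401, 0.0]
ft_force: [1.3, -0.0, -0.9]
width: 13.5
grasp_force: 30.0
```

jog_arm:
  commands:
    - [-1,[0.004,0,0],[0,0,0]]
    - [-1,[0.004,0,0],[0,0,0]]
    - [-1,[0,0,0],[0,0,0]]

```text
t: 9.0
ee_pos: [476.4, -91.5, 56.9]
orientation: [2.026, 2.401, -0.0]
ft_force: [-0.5, -0.1, -1.0]
width: 13.8
grasp_force: 30.0
```

No contact after 4.9 mm, which is past the face, so the tip is in the bore. Continuing.

jog_arm:
  commands:
    - [-1,[0.006,0,0],[0,0,0]]
    - [-1,[0.006,0,0],[0,0,0]]
    - [-1,[0.006,0,0],[0,0,0]]
    - [-1,[0.006,0,0],[0,0,0]]
    - [-1,[0.006,0,0],[0,0,0]]

```text
t: 9.5
ee_pos: [475.9, -88.4, 56.9]
orientation: [2.026, 2.401, 0.0]
ft_force: [0.8, -0.5, -1.2]
width: 13.9
grasp_force: 30.0
```

jog_arm:
  commands:
    - [-1,[0.005,0,0],[0,0,0]]
    - [-1,[0.005,0,0],[0,0,0]]
    - [-1,[0.005,0,0],[0,0,0]]
    - [-1,[0.005,0,0],[0,0,0]]

```text
t: 9.9
ee_pos: [475.5, -86.5, 56.9]
orientation: [-2.026, -2.401, -0.0]
ft_force: [-0.1, 0.7, -1.6]
width: 13.7
grasp_force: 30.0
```

jog_arm:
  commands:
    - [-1,[0.004,0,0],[0,0,0]]
    - [-1,[0.004,0,0],[0,0,0]]
    - [-1,[0.004,0,0],[0,0,0]]

```text
t: 10.2
ee_pos: [475.3, -85.3, 56.9]
orientation: [2.026, 2.401, 0.0]
ft_force: [-0.7, 0.0, -1.5]
width: 13.5
grasp_force: 30.0
```

jog_arm:
  commands:
    - [-1,[0.003,0,0],[0,0,0]]
    - [-1,[0.003,0,0],[0,0,0]]
    - [-1,[0.003,0,0],[0,0,0]]

```text
t: 10.5
ee_pos: [475.2, -84.4, 56.9]
orientation: [-2.026, -2.401, 0.0]
ft_force: [1.0, 0.3, -1.6]
width: 14.0
grasp_force: 30.0
```

jog_arm:
  commands:
    - [-1,[0.003,0,0],[0,0,0]]
    - [-1,[0.003,0,0],[0,0,0]]

```text
t: 10.7
ee_pos: [475.4, -84.1, 57.0]
orientation: [2.025, 2.401, 0.0]
ft_force: [0.4, -1.9, -1.1]
width: 13.7
grasp_force: 30.0
```

jog_arm:
  commands:
    - [-1,[0.003,0,0],[0,0,0]]
    - [-1,[0.003,0,0],[0,0,0]]

```text
t: 10.9
ee_pos: [475.5, -83.8, 57.1]
orientation: [2.025, 2.4, 0.0]
ft_force: [1.1, -6.2, -1.5]
width: 13.7
grasp_force: 30.0
```

jog_arm:
  commands:
    - [-1,[0.002,0,0],[0,0,0]]
    - [-1,[0.002,0,0],[0,0,0]]
    - [-1,[0.002,0,0],[0,0,0]]

```text
t: 11.2
ee_pos: [475.6, -83.5, 57.1]
orientation: [2.024, 2.4, 0.0]
ft_force: [0.9, -8.0, -1.4]
width: 13.9
grasp_force: 30.0
```

jog_arm:
  commands:
    - [-1,[0.002,0,0],[0,0,0]]
    - [-1,[0.002,0,0],[0,0,0]]
    - [-1,[0.002,0,0],[0,0,0]]

```text
t: 11.5
ee_pos: [475.7, -83.1, 57.2]
orientation: [2.024, 2.4, 0.0]
ft_force: [1.6, -8.6, -0.9]
width: 14.0
grasp_force: 30.0
```

jog_arm:
  commands:
    - [-1,[0.002,0,0],[0,0,0]]
    - [-1,[0.002,0,0],[0,0,0]]
    - [-1,[0.002,0,0],[0,0,0]]

```text
t: 11.8
ee_pos: [475.6, -82.6, 57.2]
orientation: [2.024, 2.4, 0.0]
ft_force: [0.4, -10.2, -2.7]
width: 13.7
grasp_force: 30.0
```

jog_arm:
  commands:
    - [-1,[0.002,0,0],[0,0,0]]
    - [-1,[0.002,0,0],[0,0,0]]
    - [-1,[0.002,0,0],[0,0,0]]
    - [-1,[0.002,0,0],[0,0,0]]
    - [-1,[0.002,0,0],[0,0,0]]
    - [-1,[0.002,0,0],[0,0,0]]

```text
t: 12.4
ee_pos: [475.5, -81.6, 57.2]
orientation: [2.023, 2.4, 0.0]
ft_force: [0.8, -11.7, -1.5]
width: 13.4
grasp_force: 30.0
```

jog_arm:
  commands:
    - [-1,[0.002,0,0],[0,0,0]]
    - [-1,[0.002,0,0],[0,0,0]]
    - [-1,[0.002,0,0],[0,0,0]]
    - [-1,[0.002,0,0],[0,0,0]]
    - [-1,[0.002,0,0],[0,0,0]]
    - [-1,[0.002,0,0],[0,0,0]]

```text
t: 13.0
ee_pos: [475.4, -80.4, 57.2]
orientation: [2.023, 2.4, -0.0]
ft_force: [0.3, -10.8, -1.2]
width: 13.6
grasp_force: 30.0
```

jog_arm:
  commands:
    - [-1,[0.0023,0,0],[0,0,0]]
    - [-1,[0.0023,0,0],[0,0,0]]
    - [-1,[0.0023,0,0],[0,0,0]]
    - [-1,[0.0023,0,0],[0,0,0]]
    - [-1,[0.0023,0,0],[0,0,0]]
    - [-1,[0.0023,0,0],[0,0,0]]
    - [-1,[0.0023,0,0],[0,0,0]]
    - [-1,[0.0023,0,0],[0,0,0]]
    - [-1,[0.0023,0,0],[0,0,0]]
    - [-1,[0.0023,0,0],[0,0,0]]

```text
t: 14.0
ee_pos: [475.4, -78.6, 57.4]
orientation: [2.022, 2.399, 0.0]
ft_force: [2.2, -13.7, -0.9]
width: 13.6
grasp_force: 30.0
```

jog_arm:
  commands:
    - [-1,[0.0023,0,0],[0,0,0]]
    - [-1,[0.0023,0,0],[0,0,0]]
    - [-1,[0.0023,0,0],[0,0,0]]
    - [-1,[0.0023,0,0],[0,0,0]]
    - [-1,[0.0023,0,0],[0,0,0]]
    - [-1,[0.0023,0,0],[0,0,0]]
    - [-1,[0.0023,0,0],[0,0,0]]
    - [-1,[0.0023,0,0],[0,0,0]]
    - [-1,[0.0023,0,0],[0,0,0]]
    - [-1,[0.0023,0,0],[0,0,0]]

```text
t: 15.0
ee_pos: [475.1, -76.6, 57.4]
orientation: [2.022, 2.399, 0.0]
ft_force: [1.9, -15.0, -1.4]
width: 14.0
grasp_force: 30.0
```

jog_arm:
  commands:
    - [-1,[0.002,0,0],[0,0,0]]
    - [-1,[0.002,0,0],[0,0,0]]
    - [-1,[0.002,0,0],[0,0,0]]
    - [-1,[0.002,0,0],[0,0,0]]
    - [-1,[0.002,0,0],[0,0,0]]
    - [-1,[0.002,0,0],[0,0,0]]
    - [-1,[0.002,0,0],[0,0,0]]
    - [-1,[0.002,0,0],[0,0,0]]

```text
t: 15.8
ee_pos: [474.8, -74.9, 57.4]
orientation: [2.022, 2.399, 0.0]
ft_force: [1.2, -15.0, 0.0]
width: 13.6
grasp_force: 30.0
```

jog_arm:
  commands:
    - [-1,[0.002,0,0],[0,0,0]]
    - [-1,[0.002,0,0],[0,0,0]]
    - [-1,[0.002,0,0],[0,0,0]]
    - [-1,[0.002,0,0],[0,0,0]]
    - [-1,[0.002,0,0],[0,0,0]]
    - [-1,[0.002,0,0],[0,0,0]]
    - [-1,[0.002,0,0],[0,0,0]]
    - [-1,[0.002,0,0],[0,0,0]]

```text
t: 16.6
ee_pos: [472.7, -71.3, 56.8]
orientation: [-2.026, -2.4, -0.0]
ft_force: [0.4, 0.0, -1.3]
width: 14.1
grasp_force: 30.0
```

It has broken free. Pushing on gently to about 20 mm.

jog_arm:
  commands:
    - [-1,[0.006,0,0],[0,0,0]]
    - [-1,[0.007,0,0],[0,0,0]]
    - [-1,[0.007,0,0],[0,0,0]]
    - [-1,[0.007,0,0],[0,0,0]]
    - [-1,[0.007,0,0],[0,0,0]]
    - [-1,[0.007,0,0],[0,0,0]]
    - [-1,[0.007,0,0],[0,0,0]]
    - [-1,[0.007,0,0],[0,0,0]]
    - [-1,[0.007,0,0],[0,0,0]]
    - [-1,[0.007,0,0],[0,0,0]]

```text
t: 17.6
ee_pos: [471.8, -64.6, 56.9]
orientation: [2.026, 2.401, 0.0]
ft_force: [0.0, -0.6, -0.4]
width: 13.3
grasp_force: 30.0
```

jog_arm:
  commands:
    - [-1,[0.006,0,0],[0,0,0]]
    - [-1,[0.006,0,0],[0,0,0]]
    - [-1,[0,0,0],[0,0,0]]
    - [-1,[0,0,0],[0,0,0]]

```text
t: 18.0
ee_pos: [471.6, -63.4, 56.9]
orientation: [-2.026, -2.401, 0.0]
ft_force: [-0.1, -0.1, -1.6]
width: 13.4
grasp_force: 30.0
```

```bash
python3 - <<'E'
from plan import *
o=get_obs();print(o["ee_pos"],o["ft_force"])
d,o=snap("top","t1");s,_=snap("scene","s1")
a=cv2.resize(d["image"][200:260,225:300],None,fx=5,fy=5,interpolation=cv2.INTER_CUBIC)
b=cv2.resize(s["image"][195:270,220:305],(425,375),interpolation=cv2.INTER_CUBIC)[:300]
cv2.imwrite("pics/c8.png",np.hstack([a,b]))
E
```

```text
[471.56288367 -63.41557429  56.85538689] [-0.09219119 -0.06024812 -1.60796227]
```

View pics/c8.png

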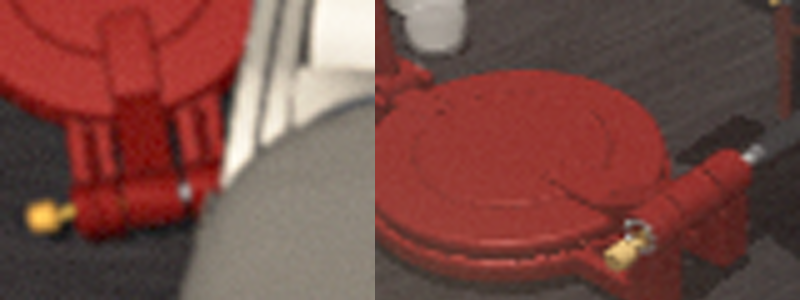

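The crops show the brass head standing about 22 mm clear of the left lug and the punch tip still in the bore. Withdrawing the punch.

jog_arm:
  commands:
    - [-1,[-0.08,0,0],[0,0,0]]
    - [-1,[-0.1,0,0],[0,0,0]]
    - [-1,[-0.1,0,0],[0,0,0]]
    - [-1,[-0.1,0,0],[0,0,0]]
    - [-1,[-0.15,0,0],[0,0,0]]
    - [-1,[-0.3,0,0],[0,0,0]]
    - [-1,[-0.3,0,0],[0,0,0]]
    - [-1,[0,0,0],[0,0,0]]
    - [-1,[0,0,0],[0,0,0]]

```text
t: 19.0
ee_pos: [490.3, -175.9, 56.7]
orientation: [-2.028, -2.399, 0.0]
ft_force: [0.1, -0.1, -0.7]
width: 13.7
grasp_force: 30.0
```

```bash
python3 - <<'E'
from plan import *
plan([430,-195,5],99.7)
E
```

```text
t 19.0 yaw 99.56 err rotvec(units) [-0.0003 -0.0003 -0.003 ] rows 0.02 shift [-0.0865 -0.627   0.5175] pos [ 490.3 -175.9   56.7] F [ 0.1 -0.1 -0.7]
```

jog_arm:
  commands:
    - [-1,[-0.04,-0.31,0],[0,0,0]]
    - [-1,[-0.04,-0.31,0],[0,0,0]]
    - [-1,[0,0,0.25],[0,0,0]]
    - [-1,[0,0,0.15],[0,0,0]]
    - [-1,[0,0,0.07],[0,0,0]]
    - [-1,[0,0,0.03],[0,0,0]]
    - [-1,[0,0,0],[0,0,0]]
    - [-1,[0,0,0],[0,0,0]]

```text
t: 19.8
ee_pos: [431.3, -193.1, 7.3]
orientation: [2.025, 2.401, 0.0]
ft_force: [-0.3, 0.5, -1.5]
width: 13.5
grasp_force: 30.0
```

jog_arm:
  commands:
    - [-1,[0,0,0.01],[0,0,0]]
    - [-1,[0,0,0.01],[0,0,0]]
    - [-1,[0,0,0.008],[0,0,0]]
    - [-1,[0,0,0],[0,0,0]]
    - [-1,[0,0,0],[0,0,0]]

```text
t: 20.3
ee_pos: [431.0, -193.2, 4.4]
orientation: [2.026, 2.401, 0.0]
ft_force: [-0.8, 0.7, 4.9]
width: 13.9
grasp_force: 30.0
```

jog_arm:
  commands:
    - [-0.3,[0,0,0],[0,0,0]]
    - [-0.3,[0,0,0],[0,0,0]]
    - [-0.3,[0,0,0],[0,0,0]]
    - [-0.1,[0,0,-0.1],[0,0,0]]
    - [-0.1,[0,0,-0.4],[0,0,0]]
    - [-0.1,[0,0,-0.45],[0,0,0]]
    - [-0.1,[0,0,-0.45],[0,0,0]]
    - [-0.1,[0,0,0],[0,0,0]]

```text
t: 21.1
ee_pos: [434.2, -194.7, 149.9]
orientation: [2.019, 2.393, 0.004]
ft_force: [0.5, -0.3, 0.3]
width: 39.6
grasp_force: 0.0
```

```bash
python3 - <<'E'
from plan import *
d,_=snap("top","t2");im=d["image"];c=cloud(d);hsv=cv2.cvtColor(im,cv2.COLOR_BGR2HSV)
m=(hsv[...,0]>12)&(hsv[...,0]<32)&(hsv[...,1]>90)&(hsv[...,2]>120);m[:225]=0;m[260:]=0;m[:,:215]=0;m[:,245:]=0
p=np.argwhere(m)[:,::-1];print(len(p),p.min(0),p.max(0),"head/neck",ray(d,[p.mean(0),[p[:,0].min(),p[p[:,0]<p[:,0].min()+5,1].mean()]],62))
g=im.max(2)>95;g[:225]=0;g[285:]=0;g[:,295:]&=True;g[:,:295]=0;g[:,400:]=0
q=np.argwhere(g)[:,::-1];print("punch px",len(q),q.min(0),q.max(0))
plan([442.8,104.9,110],99.7)
E
```

```text
48 [230 240] [239 246] head/neck [[443.29491002 101.42158973  62.        ]
 [442.84388421 111.57052181  62.        ]]
punch px 3717 [309 225] [399 284]
t 21.15 yaw 99.68 err rotvec(units) [ 0.0073  0.0051 -0.0004] rows 0.0 shift [2.9299 0.6029 0.3737] pos [ 432.7 -194.1  147.4] F [ 0.5 -0.7 -0.3]
```

The head's outer face in the top view, at (442.8,111.6), agrees with the dead-reckoned position to 2 mm. Moving above it.

jog_arm:
  commands:
    - [-0.1,[0.488,0.1,0],[0,0,0]]
    - [-0.1,[0.488,0.1,0],[0,0,0]]
    - [-0.1,[0.488,0.1,0],[0,0,0]]
    - [-0.1,[0.488,0.1,0],[0,0,0]]
    - [-0.1,[0.488,0.1,0],[0,0,0]]
    - [-0.1,[0.488,0.1,0],[0,0,0]]
    - [-0.1,[0,0,0.35],[0,0,0]]
    - [-0.1,[0,0,0],[0,0,0]]
    - [-0.1,[0,0,0],[0,0,0]]

```text
t: 22.05
ee_pos: [439.2, 105.0, 108.2]
orientation: [-2.024, -2.399, 0.005]
ft_force: [0.6, -0.3, -0.2]
width: 39.7
grasp_force: 0.0
```

```bash
python3 - <<'E'
from plan import *
plan([442.8,104.9,51.5],99.7)
E
```

```text
t 22.05 yaw 99.69 err rotvec(units) [-0.0054  0.0003 -0.0003] rows 0.0 shift [-0.0074  0.0354  0.5666] pos [439.2 105.  108.2] F [ 0.6 -0.3 -0.2]
```

jog_arm:
  commands:
    - [-0.1,[-0.007,0.036,0.25],[-0.005,0,0]]
    - [-0.1,[0,0,0.2],[0,0,0]]
    - [-0.1,[0,0,0.11],[0,0,0]]
    - [-0.1,[0,0,0],[0,0,0]]
    - [-0.1,[0,0,0],[0,0,0]]

```text
t: 22.55
ee_pos: [444.9, 104.9, 53.7]
orientation: [2.026, 2.398, 0.005]
ft_force: [0.1, -0.3, -0.2]
width: 39.7
grasp_force: 0.0
```

```bash
python3 - <<'E'
from plan import *
plan([442.8,104.9,51.5],99.7)
d,o=snap("wrist","w9");T=R.from_rotvec(o["orientation"]).as_matrix();c=cloud(d,o);t=(c-o["ee_pos"])@T
hsv=cv2.cvtColor(d["image"],cv2.COLOR_BGR2HSV)
E
```

```text
t 22.55 yaw 99.61 err rotvec(units) [ 0.0054 -0.     -0.002 ] rows 0.01 shift [ 0.0032 -0.0208  0.0222] pos [444.9 104.9  53.7] F [ 0.1 -0.3 -0.2]
```

jog_arm:
  commands:
    - [-0.1,[0.003,-0.015,0.02],[0.003,0,0]]
    - [-0.1,[0,0,0],[0,0,0]]
    - [-0.1,[0,0,0],[0,0,0]]

```text
t: 22.9
ee_pos: [443.2, 105.6, 51.4]
orientation: [2.025, 2.4, 0.003]
ft_force: [-0.7, -0.1, -0.4]
width: 39.4
grasp_force: 0.0
```

jog_arm:
  commands:
    - [-1,[0,0,0],[0,0,0]]
    - [-1,[0,0,0],[0,0,0]]
    - [-1,[0,0,0],[0,0,0]]
    - [-1,[0,0,0],[0,0,0]]
    - [-1,[0,0,0],[0,0,0]]

```text
t: 23.4
ee_pos: [443.0, 105.6, 51.1]
orientation: [2.025, 2.4, 0.002]
ft_force: [0.2, 0.7, -0.6]
width: 13.0
grasp_force: 30.0
```

The head is held (width about 13–14, no side force). Drawing it out.

jog_arm:
  commands:
    - [-1,[0.01,0,0],[0,0,0]]
    - [-1,[0.02,0,0],[0,0,0]]
    - [-1,[0.02,0,0],[0,0,0]]
    - [-1,[0.02,0,0],[0,0,0]]
    - [-1,[0.02,0,0],[0,0,0]]
    - [-1,[0.02,0,0],[0,0,0]]

```text
t: 24.0
ee_pos: [441.1, 116.6, 51.1]
orientation: [2.025, 2.4, 0.002]
ft_force: [0.2, 0.4, -0.7]
width: 13.2
grasp_force: 30.0
```

jog_arm:
  commands:
    - [-1,[0.03,0,0],[0,0,0]]
    - [-1,[0.03,0,0],[0,0,0]]
    - [-1,[0.03,0,0],[0,0,0]]
    - [-1,[0.03,0,0],[0,0,0]]
    - [-1,[0.03,0,0],[0,0,0]]
    - [-1,[0.03,0,0],[0,0,0]]
    - [-1,[0.03,0,0],[0,0,0]]
    - [-1,[0.03,0,0],[0,0,0]]
    - [-1,[0.03,0,0],[0,0,0]]
    - [-1,[0.03,0,0],[0,0,0]]

```text
t: 25.0
ee_pos: [436.1, 146.2, 51.1]
orientation: [2.025, 2.4, 0.002]
ft_force: [-0.4, 0.2, 0.3]
width: 13.3
grasp_force: 30.0
```

jog_arm:
  commands:
    - [-1,[0.05,0,0],[0,0,0]]
    - [-1,[0.1,0,0],[0,0,0]]
    - [-1,[0.05,0,-0.05],[0,0,0]]
    - [-1,[0,0,-0.3],[0,0,0]]
    - [-1,[0,0,-0.2],[0,0,0]]
    - [-1,[0,0,0],[0,0,0]]
    - [-1,[0,0,0],[0,0,0]]

```text
t: 25.7
ee_pos: [432.8, 166.0, 106.4]
orientation: [2.025, 2.4, 0.004]
ft_force: [-0.1, 0.1, -1.1]
width: 12.7
grasp_force: 30.0
```

```bash
python3 - <<'E'
from plan import *
d,_=snap("top","t3");im=d["image"];hsv=cv2.cvtColor(im,cv2.COLOR_BGR2HSV)
m=(hsv[...,0]>12)&(hsv[...,0]<32)&(hsv[...,1]>90)&(hsv[...,2]>100);m[:225]=0;m[270:]=0;m[:,:170]=0;m[:,280:]=0
p=np.argwhere(m)[:,::-1];print("pin px",len(p),p.min(0) if len(p) else 0,p.max(0) if len(p) else 0,ray(d,[p[p[:,0].argmax()],p[p[:,0].argmin()]],115) if len(p) else 0)
# lid / press stayed?
d0=dict(np.load("top0.npz"));
for D in(d0,d):
    h=cv2.cvtColor(D["image"],cv2.COLOR_BGR2HSV);r=((h[...,0]<8)|(h[...,0]>172))&(h[...,1]>150);r[:150]=0;r[222:]=0;r[:,:205]=0;r[:,290:]=0;print("plate px",np.argwhere(r).mean(0))
w=(hsv[...,1]<90)&(hsv[...,2]>130);w[:220]=0;w[285:]=0;w[:,:135]=0;w[:,198:]=0
cn=max(cv2.findContours(w.astype(np.uint8),0,1)[0],key=cv2.contourArea);uv,r=cv2.minEnclosingCircle(cn);print("saucer",ray(d,uv,20),r)
W,o=snap("wrist","w10");T=R.from_rotvec(o["orientation"]).as_matrix();t=(cloud(W,o)-o["ee_pos"])@T
h=cv2.cvtColor(W["image"],cv2.COLOR_BGR2HSV);k=(h[...,0]>12)&(h[...,0]<32)&(h[...,1]>90)&(abs(t[...,2]+8)<25)&(W["z_map"]>0);q=t[k];print("wrist pin",len(q),q.min(0) if len(q) else 0,q.max(0) if len(q) else 0)
plan([421,280,60],99.7)
E
```

```text
pin px 43 [222 238] [233 243] [[445.71236875  99.60432372 115.        ]
 [443.47584848 125.72962857 115.        ]]
plate px [188.74918892 246.8138258 ]
plate px [188.75967058 246.79935114]
saucer [[425.45288638 276.53674187  20.        ]] 43.863525390625
wrist pin 2053 [-68.11726922 -15.44915826 -32.90485779] [12.3814764  15.19486513  3.89310538]
t 25.8 yaw 99.69 err rotvec(units) [ 0.0006  0.0002 -0.0001] rows 0.0 shift [1.1461 0.0837 0.4545] pos [432.1 165.6 105.5] F [ 0.3  0.7 -0.5]
```

The pin is out and hangs level in the grip: its tail is 66 mm behind the TCP, and the plate has not moved. Going to the saucer.

jog_arm:
  commands:
    - [-1,[0.45,0.026,0],[0,0,0]]
    - [-1,[0.45,0.026,0],[0,0,0]]
    - [-1,[0.445,0.026,0],[0,0,0]]
    - [-1,[0,0,0.35],[0,0,0]]
    - [-1,[0,0,0.25],[0,0,0]]
    - [-1,[0,0,0],[0,0,0]]
    - [-1,[0,0,0],[0,0,0]]

```text
t: 26.5
ee_pos: [417.1, 299.0, 45.3]
orientation: [2.026, 2.401, -0.002]
ft_force: [0.8, 0.7, 0.3]
width: 13.0
grasp_force: 30.0
```

```bash
python3 - <<'E'
from plan import *
plan([417.6,299.7,11],99.7)
d,_=snap("scene","s3");im=d["image"];c=cloud(d);hsv=cv2.cvtColor(im,cv2.COLOR_BGR2HSV)
w=(hsv[...,1]<60)&(hsv[...,2]>150)&(abs(c[...,2]-13)<12)&(abs(c[...,0]-421)<85)&(abs(c[...,1]-280)<85)
q=c[w];print("saucer",len(q),np.percentile(q,[1,99],axis=0).round(1))
E
```

```text
t 26.5 yaw 99.67 err rotvec(units) [-0.0011  0.0014 -0.0006] rows 0.0 shift [0.0057 0.0055 0.3432] pos [417.1 299.   45.3] F [0.8 0.7 0.3]
saucer 729 [[367.  223.6   3.2]
 [475.2 334.2  22.5]]
```

jog_arm:
  commands:
    - [-1,[0,0,0.15],[0,0,0]]
    - [-1,[0,0,0.1],[0,0,0]]
    - [-1,[0,0,0.04],[0,0,0]]
    - [-1,[0,0,0.02],[0,0,0]]
    - [-1,[0,0,0.02],[0,0,0]]
    - [-1,[0,0,0],[0,0,0]]
    - [-1,[0,0,0],[0,0,0]]

```text
t: 27.25
ee_pos: [418.0, 299.7, 13.4]
orientation: [2.025, 2.4, 0.003]
ft_force: [0.9, -0.1, -0.6]
width: 13.0
grasp_force: 30.0
```

jog_arm:
  commands:
    - [-1,[0,0,0.015],[0,0,0]]
    - [-1,[0,0,0.015],[0,0,0]]
    - [-1,[0,0,0],[0,0,0]]
    - [-1,[0,0,0],[0,0,0]]

```text
t: 27.65
ee_pos: [417.8, 299.6, 10.0]
orientation: [2.025, 2.4, 0.002]
ft_force: [-0.3, 0.5, -0.3]
width: 12.6
grasp_force: 30.0
```

jog_arm:
  commands:
    - [-0.45,[0,0,0],[0,0,0]]
    - [-0.45,[0,0,0],[0,0,0]]
    - [-0.45,[0,0,0],[0,0,0]]
    - [-0.45,[0,0,0],[0,0,0]]
    - [-0.45,[0,0,-0.1],[0,0,0]]
    - [-0.45,[0,0,-0.4],[0,0,0]]
    - [-0.45,[0,0,-0.45],[0,0,0]]
    - [-0.45,[0,0,-0.45],[0,0,0]]
    - [-0.45,[-0.4,0,0],[0,0,0]]
    - [-0.45,[-0.4,0,0],[0,0,0]]

```text
t: 28.65
ee_pos: [432.2, 221.0, 152.6]
orientation: [2.021, 2.401, 0.009]
ft_force: [0.0, 0.2, 0.2]
width: 23.8
grasp_force: 0.0
```

jog_arm:
  commands:
    - [0,[-0.45,0,0],[0,0,0]]
    - [0,[-0.45,0,0],[0,0,0]]
    - [0,[0,0,0],[0,0,0]]
    - [0,[0,0,0],[0,0,0]]
    - [0,[0,0,0],[0,0,0]]

```text
t: 29.15
ee_pos: [446.3, 132.6, 150.5]
orientation: [2.025, 2.4, 0.003]
ft_force: [-0.0, -0.1, 0.7]
width: 43.8
grasp_force: 0.0
```

```bash
python3 - <<'E'
from plan import *
d,o=snap("top","t4");s,_=snap("scene","s4");print(o["width"],o["ee_pos"],o["ft_force"].round(1))
for D in (d,s):
    c=cloud(D);h=cv2.cvtColor(D["image"],cv2.COLOR_BGR2HSV)
    k=(h[...,0]>10)&(h[...,0]<34)&(h[...,1]>100)&(np.hypot(c[...,0]-421,c[...,1]-280)<62)
    q=c[k];print("pin",len(q),q.min(0).round(),q.max(0).round(),np.median(q,0).round(1)) if len(q) else print("none")
    w=(h[...,1]<60)&(h[...,2]>150)&(abs(c[...,2]-13)<12)&(np.hypot(c[...,0]-421,c[...,1]-280)<85);q=c[w];print("saucer",len(q),np.percentile(q,[1,99],axis=0).round(1))
    g=(D["image"].max(2)>75)&(abs(c[...,2]-9)<8)&(abs(c[...,0]-431)<40)&(c[...,1]<-80)&(c[...,1]>-260)&(h[...,1]<60);q=c[g];print("punch",len(q),np.percentile(q,[2,98],axis=0).round(1) if len(q) else 0)
E
```

```text
43.80543580448518 [446.3173955  132.62251872 150.49325937] [-0.  -0.1  0.7]
none
saucer 277 [[371.6 237.4   1.5]
 [462.9 344.9  22.9]]
punch 248 [[ 411.7 -234.6    1.4]
 [ 441.3  -93.4   16. ]]
pin 59 [411. 237.  11.] [429. 305.  22.] [420.5 276.8  17.7]
saucer 1310 [[366.  222.9   3.2]
 [480.5 338.2  22.2]]
punch 470 [[ 393.4 -255.2    1.1]
 [ 468.7  -87.4   15.7]]
```

The pin spans y 237–305 inside the saucer (centre about (421,280)). The punch lies flat where I laid it, and the arm is clear.

```bash
python3 -c "
from workcell import close_job
print(close_job())"
```

```text
the job is handed in; nothing more can be done
None
```

I drove the pin about 2 cm clear with a highest wrist reading of about 15 N, laid the punch flat on the bare worktop, drew the pin out and laid it in the saucer, and handed the job in at about 29 s; the hand-in returned no verdict.

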